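Set the juice tap over the jug to half open

TASK

Two boxed-juice dispensers stand on the lunch-packing table, and a steel jug stands under the spout of one of them. Turn the lever of that dispenser's ball valve to half open, 45 degrees, midway between shut (lever square across its pipe) and fully open (lever along the pipe over the spout), and let go of it. Leave the other dispenser's lever as it is and the jug standing where it is.

Things in the scene. Friction and masses are not known exactly. Their poses are not given: they have to be found in the camera images.
- jugside_valve (a joint): ball valve of the dispenser with the steel jug under its spout, rad: 0 shut (lever square across the pipe, to its left as seen facing from spout to carton), pi/2 fully open (lever along the pipe, out over the spout), stops at both ends; grows counter-clockwise seen from above. Starts between 0 and 0.3, stays where left; turning takes about 0.12 N m.
- jugside_lever (a point): middle of the black grip of that valve's lever, 182 mm above the table, 75 mm from the vertical stem it turns about. Grip: bar 75 mm long, 14 wide, 22 tall. x axis: from the stem out along the lever; z up. Below it the pipe's top is at 158 mm and the spout is 55 mm out from the stem; the carton (200 mm wide, top 206 mm up) begins 150 mm behind the stem.
- spare_lever (a point): the same point on the lever of the other, identical dispenser, which has no jug under it; must not be turned.
- jug: open steel jug with a side handle, 90 mm wide and 95 mm tall, loose, standing under the spout of the dispenser to be used; origin at the centre of its underside.
Mind the look-alikes: they are no part of the job. Of the things that look like the jug, the middle-sized one is meant.

How it is judged:
By the outcome, as a careful person would: the job done as asked, in the order asked, and still so for the second after the job is handed in, with the robot touching nothing.
It also fails if it takes over 32 s, if anything falls off the work surface, if the arm or the gripper's body presses on something with over 40 N, if the wrist force passes 120 N, or if a joint passes its speed limit or range.

ROBOT

A 7-joint arm with a two-finger parallel gripper is mounted at the origin on the work surface. World frame = base frame: x ahead of the robot, y to its left, z up, the work surface at z = 0. Lengths are in m, angles in rad, forces in N, time in s.
With the tool pointing down it reaches from about 0.425 to 0.925 m from the base axis. Payload 6.8 kg.
Tool frame: the origin (TCP) lies on the mounting face of the last link; the fingertips stand 173 mm ahead of it and the grasp point (between the pads) lies 155 mm ahead of it; z points along the fingers, y is the line along which they close (so a half turn about z gives the same grasp; the last joint's range is limited). The gripper opens to 85 mm and grips with 20 to 120 N. Pads are 22 mm wide; open, the fingers measure 114 mm over their backs; the gripper's body (76 mm by 85 mm) begins 54 mm behind the grasp point. The pads swing forward as they close: fully open they stand 13 mm farther back than shut.
Start: joints at [-1.348, 0.477, 0.022, 1.555, -0.011, 1.109, -0.083], TCP at [0.219, 0.638, 0.405] pointing down, gripper open.
Joint ranges: [-2.96, 2.96], [-0.34, 2.1], [-1.41, 1.46], [0.24, 2.44], [-1.37, 4.51], [0.17, 1.92], [-2.96, 2.96]. Speed limits (rad/s): [2.39, 2.39, 3.14, 3.14, 3.14, 3.14, 3.14].

INTERFACE

Orientations are given as a rotation vector (axis times angle).
In Python, from bench import r gives the robot as it stands.
- The arm moves only by the tool arm_command, never from a script. Its argument "plan" is a list of rows, each an object of numbers: "claw": the closure, from 0 (fully open) to 1 (shut); "tx", "ty", "tz": the shift along the tool's x, y, z in m; "ax", "ay", "az": the turn, a rotation vector about the tool's x, y, z in degrees. A call has exactly 10 rows; each row shifts and turns the commanded pose from where the row before left it, along the tool's axes as they then stand; what a row does not reach is not made up. A row lasts 1/12 s, in which the tool goes at most 41.7 mm and 7.16 degrees, less where a joint would pass 70% of its speed; a pose out of reach is approached as far as the arm can. A call is refused whole if a number of a shift passes 0.0417 or a number of a turn 7.16, either way. A call with a gripper value outside its range is refused whole. The fingers move at their own pace and stop on an object; "squeeze" is the grip in N (left out, the last holds). Time passes only in rows, so rows that do not move let the fingers close, or fill a call up. It gives the time, the measured TCP pose, the force, the opening and the grip force at its end, in the units of the state.
- r.get_obs(): the state, without advancing time (a new reading comes with each control period).
- r.grab_frame(name): name is "side" or "top"; returns the picture (480x640x3 uint8, red, green, blue); there is no depth.
- r.camera_model(name): a dict with "fx", "fy", "cx", "cy" (pixels), "position" and "orientation" of the camera in the world. Camera axes: x right, y up, looking along -z (the intrinsics and any distortion apply to the point x, -y, -z); pixel columns grow to the right and rows downward; lengths in m; the calibration is good to about 2 mm. A picture is of the moment at which its call begins. camera_model takes no time and is no camera call.
- r.hand_in(): hands the job in; it is judged then, once.
Trained networks look in the newest picture that a camera, given by its name, has taken for a name from the list of things; names that differ only in an ending like _2 or _b are one class to them, and where a whole thing is asked for, a point or a joint stands for the part that bears it (a point fixed in the world has none). Each returns a list of dicts, best first, with "confidence" (0 to 1); they miss things now and then, are a little off and sometimes report something else, mostly with a low value. They report only what shows in the picture. A call takes as long as a camera call. They do not tell look-alikes from the thing itself.
- r.boxes_of(target, camera): "location" ([x, y, z] in m, in the coordinates of the camera as it stood for that picture, good to about 4 mm: the middle of the surface that is visible of it).
- r.tip_of(target, camera): "location" ([x, y, z] in m, in the coordinates of the camera as it stood for that picture, good to about 4 mm: a listed point, or the origin of a listed thing).
The state is a dict: "clock": time; "joints": joint angles; "qvel": joint speeds; "tau": joint torques, N m; "tcp_pos": TCP position; "orientation": TCP orientation; "contact_force": force on the tool from outside, world axes, zero at the start; "moment": the same for the moment, N m; "grip_width": finger opening in m; "gripper_force": force on a finger pad.
Only numpy, scipy, OpenCV 4.12 (cv2) and the standard library are available. Lean on these libraries where they do the work, as an engineer would, in place of code of your own. Each camera call takes 0.05 s, during which the arm holds its last target. There are 200 camera calls.

## Working session

There is one attempt and no reset: what is moved stays moved. The work goes in short steps, Python scripts to look and compute and a tool call to move; the robot and the scene stay as the last step left them, time stands still between calls to the robot, and variables do not carry over. Pictures are saved under pics/ and viewed, at most 10 in all, crops included, and the job is handed in when it is done.

Besides the shell and the picture viewer there is one more tool, called as name(argument=value, ...), one argument or row to a line, values as JSON. arm_command: Moves the arm, as the interface text tells. Its arguments: {"type":"object","properties":{"plan":{"type":"array","items":{"type":"object","properties":{"claw":{"type":"number"},"tx":{"type":"number"},"ty":{"type":"number"},"tz":{"type":"number"},"ax":{"type":"number"},"ay":{"type":"number"},"az":{"type":"number"}}}},"squeeze":{"type":"number"}},"required":["plan"]}

```bash
mkdir -p pics; cat > h.py <<'E'
import numpy as np, cv2
from scipy.spatial.transform import Rotation as R
from bench import r
def Rm(o):
    o=np.array(o,float)
    return o if o.shape==(3,3) else (R.from_rotvec(o) if o.size==3 else R.from_quat(o)).as_matrix()
def w(cam,p):
    c=r.camera_model(cam); return Rm(c["orientation"])@np.array(p)+np.array(c["position"])
def pix(cam,p):
    c=r.camera_model(cam); q=Rm(c["orientation"]).T@(np.array(p)-c["position"])
    return [c["cx"]+c["fx"]*q[0]/-q[2], c["cy"]+c["fy"]*-q[1]/-q[2]]
def ray(cam,u,v,z):
    c=r.camera_model(cam); d=Rm(c["orientation"])@np.array([(u-c["cx"])/c["fx"],-(v-c["cy"])/c["fy"],-1]); o=np.array(c["position"])
    return o+d*(z-o[2])/d[2]
def snap(cam,n):
    f=r.grab_frame(cam); cv2.imwrite(f"pics/{n}.png",cv2.cvtColor(f,cv2.COLOR_RGB2BGR)); return f
E
python3 - <<'E'
from h import *
np.set_printoptions(precision=3,suppress=True)
for c in("top","side"):
    snap(c,c+"0"); print(c,r.camera_model(c))
    for t in("jugside_lever","jug","jugside_valve"):
        for m in ("tip_of","boxes_of"):
            try:
                for d in getattr(r,m)(t,c): p=w(c,d["location"]); print(c,t,m,round(d["confidence"],2),p,np.round(pix(c,p)))
            except Exception as e: print(t,m,e)
o=r.get_obs(); print(o)
print(Rm(o["orientation"]))
E
```

```text
top {'fx': 618.1295694684629, 'fy': 618.1295694684629, 'cx': 322.5195093731925, 'cy': 235.5792871323801, 'position': array([0.336, 0.001, 1.671]), 'orientation': array([ 0.092, -0.106, -1.566])}
top jugside_lever tip_of 0.55 [ 0.546 -0.142  0.187] [376. 227.]
top jugside_lever boxes_of 0.51 [ 0.546 -0.168  0.194] [387. 226.]
top jugside_lever boxes_of 0.38 [0.477 0.337 0.196] [176. 254.]
top jug tip_of 0.65 [ 0.404 -0.427 -0.   ] [475. 289.]
top jug tip_of 0.65 [ 0.644 -0.039 -0.002] [332. 201.]
top jug boxes_of 0.86 [ 0.411 -0.441  0.037] [484. 285.]
top jug boxes_of 0.8 [ 0.504 -0.212  0.007] [396. 251.]
top jug boxes_of 0.75 [ 0.652 -0.043  0.001] [333. 198.]
jugside_valve tip_of it knows: jug, jugside_lever, spare_lever
top jugside_valve boxes_of 0.57 [ 0.553 -0.172  0.191] [388. 223.]
side {'fx': 541.7245401954476, 'fy': 541.7245401954476, 'cx': 314.5969133497289, 'cy': 230.8041060735393, 'position': array([ 0.377, -0.787,  1.027]), 'orientation': array([ 0.716, -0.07 , -0.171])}
side jugside_lever tip_of 0.55 [ 0.541 -0.138  0.18 ] [334. 258.]
side jugside_lever boxes_of 0.57 [
[... 357 characters left out ...]
0.062] [289. 424.]
jugside_valve tip_of it knows: jug, jugside_lever, spare_lever
side jugside_valve boxes_of 0.97 [ 0.549 -0.176  0.187] [343. 271.]
{'clock': 0.6, 'joints': array([-1.348,  0.477,  0.022,  1.555, -0.011,  1.109, -0.083]), 'qvel': array([ 0.001, -0.001,  0.   , -0.001,  0.002,  0.002, -0.001]), 'tau': array([ -0.001, -59.601,   1.605, -28.142,   0.012,   0.002,   0.   ]), 'tcp_pos': array([0.219, 0.638, 0.405]), 'orientation': array([0.517, 3.099, 0.   ]), 'contact_force': array([ 0.367, -0.146,  1.074]), 'moment': array([-0.034,  0.014, -0.005]), 'gripper_force': 0.0, 'grip_width': 0.08533747971661762}
[[-0.946  0.325  0.   ]
 [ 0.325  0.946  0.   ]
 [-0.     0.    -1.   ]]
```

View pics/top0.png

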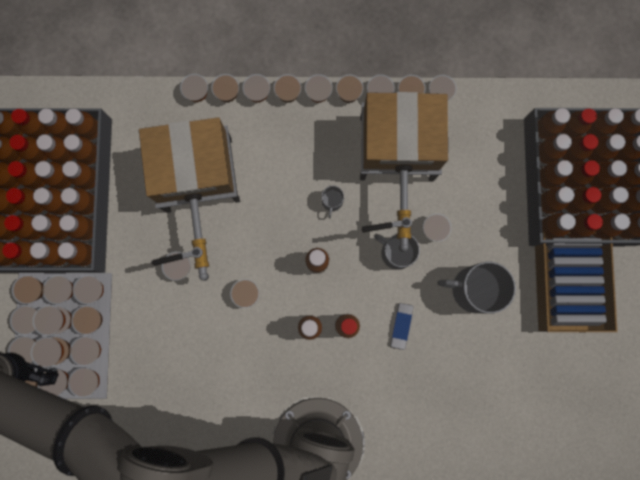

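View pics/side0.png

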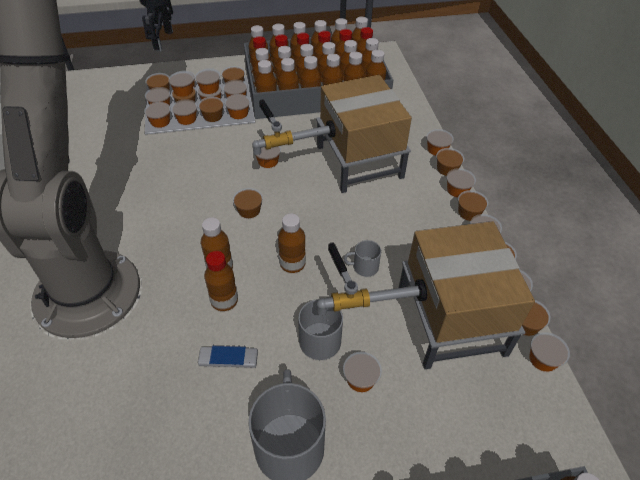

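The jug-side dispenser is the right one in the top view: stem about (405,222), spout (405,245), grip about (376,227), with the middle-sized jug at (400,251). The spare dispenser is at the left, around (200,255). I'll zoom in for precise directions.

```bash
python3 - <<'E'
import cv2
a=cv2.imread("pics/top0.png")[160:280,345:465]; cv2.imwrite("pics/c1.png",cv2.resize(a,(600,600),interpolation=cv2.INTER_CUBIC))
b=cv2.imread("pics/side0.png")[230:330,310:440]; cv2.imwrite("pics/c2.png",cv2.resize(b,(780,600),interpolation=cv2.INTER_CUBIC))
E
```

```text
(no output)
```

View pics/c1.png

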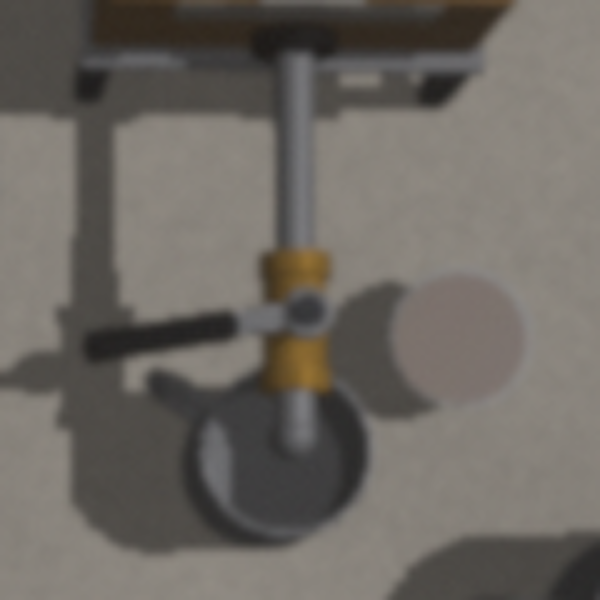

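View pics/c2.png

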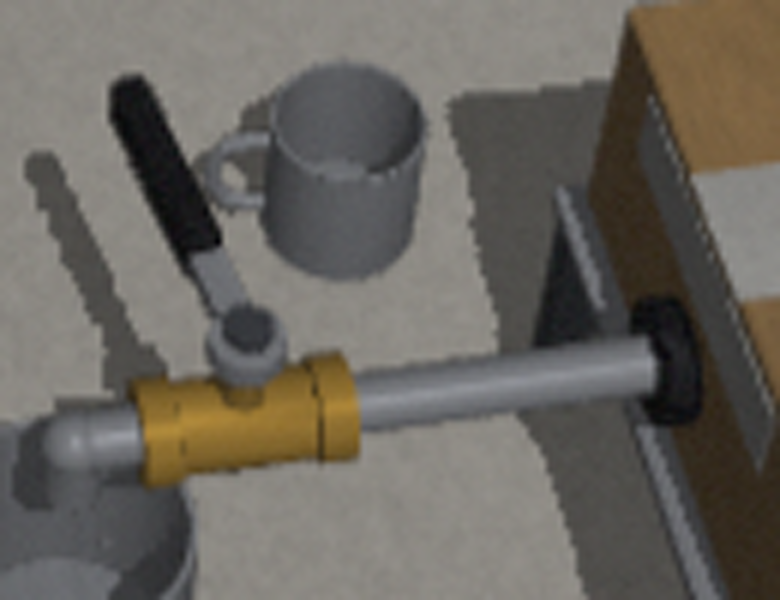

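The crop shows grip centreline crop pixels (88,345) to (237,324), stem (305,312), and pipe axis (295,55) to (298,445). Now to compute the geometry and moves.

```bash
python3 - <<'E'
from h import *
np.set_printoptions(precision=4,suppress=True)
T=lambda u,v,z:ray("top",345+(u+.5)/5-.5,160+(v+.5)/5-.5,z)
S=lambda u,v,z:ray("side",310+(u+.5)/6-.5,230+(v+.5)/6-.5,z)
g1,g2,st=T(90,345,.193),T(235,324,.193),T(305,312,.195)
p1,p2=T(295,55,.158),T(298,430,.158)
print("grip",g1,g2,(g1+g2)/2,np.linalg.norm(g1-g2)); print("stem",st, "pipe",p1,p2)
h1,h2=S(126,85,.193),S(205,245,.193); print("side grip",h1,h2,(h1+h2)/2,"stem",S(250,325,.195))
a=lambda v:np.degrees(np.arctan2(v[1],v[0]))
print("angles grip top",a(g1-g2),"side",a(h1-h2),"stem-grip",a((g1+g2)/2-st),"pipe out",a(p2-p1))
print("pipe side",S(365,400,.158),S(650,362,.158),a(S(365,400,.158)-S(650,362,.158)))
E
```

```text
grip [ 0.5402 -0.1092  0.193 ] [ 0.5507 -0.1795  0.193 ] [ 0.5455 -0.1443  0.193 ] 0.07103852809800743
stem [ 0.5564 -0.2132  0.195 ] pipe [ 0.692  -0.2155  0.158 ] [ 0.5031 -0.2142  0.158 ]
side grip [ 0.5386 -0.1101  0.193 ] [ 0.5502 -0.1799  0.193 ] [ 0.5444 -0.145   0.193 ] stem [ 0.557  -0.2144  0.195 ]
angles grip top 98.48584774717577 side 99.47980779833406 stem-grip 99.01733602341145 pipe out 179.6166711836856
pipe side [ 0.5948 -0.2242  0.158 ] [ 0.6895 -0.2261  0.158 ] 178.85942228786843
```

arm_command(
  plan=[
    {"az":6.2,"tz":-0.006},
    {"az":6.2,"tz":-0.006},
    {"az":6.2,"tz":-0.006},
    {"az":6.2,"tz":-0.006},
    {"az":6.2,"tz":-0.006},
    {"az":6.2,"tz":-0.006},
    {"az":6.2,"tz":-0.006},
    {"az":6.2,"tz":-0.006},
    {"az":6.2,"tz":-0.006},
    {"az":6.2,"tz":-0.006},
  ],
)

```text
invalid input at $.plan[0]: expected keys claw, tx, ty, tz, ax, ay, az
```

arm_command(
  plan=[
    {"claw":0,"tx":0,"ty":0,"tz":-0.006,"ax":0,"ay":0,"az":6.2},
    {"claw":0,"tx":0,"ty":0,"tz":-0.006,"ax":0,"ay":0,"az":6.2},
    {"claw":0,"tx":0,"ty":0,"tz":-0.006,"ax":0,"ay":0,"az":6.2},
    {"claw":0,"tx":0,"ty":0,"tz":-0.006,"ax":0,"ay":0,"az":6.2},
    {"claw":0,"tx":0,"ty":0,"tz":-0.006,"ax":0,"ay":0,"az":6.2},
    {"claw":0,"tx":0,"ty":0,"tz":-0.006,"ax":0,"ay":0,"az":6.2},
    {"claw":0,"tx":0,"ty":0,"tz":-0.006,"ax":0,"ay":0,"az":6.2},
    {"claw":0,"tx":0,"ty":0,"tz":-0.006,"ax":0,"ay":0,"az":6.2},
    {"claw":0,"tx":0,"ty":0,"tz":-0.006,"ax":0,"ay":0,"az":6.2},
    {"claw":0,"tx":0,"ty":0,"tz":-0.006,"ax":0,"ay":0,"az":6.2},
  ],
)

```text
clock: 1.43
tcp_pos: [0.2192, 0.6384, 0.465]
orientation: [-2.046, -2.384, 0.0]
contact_force: [1.4, 0.2, -0.2]
grip_width: 0.0854
gripper_force: 0.0
```

```bash
cat > d.py <<'E'
import sys
from h import *
np.set_printoptions(precision=4,suppress=True)
t=np.array([float(x) for x in sys.argv[1:5]])
o=r.get_obs(); M=Rm(o["orientation"]); p=np.array(o["tcp_pos"])
print(o["clock"],p,"xdir",np.degrees(np.arctan2(M[1,0],M[0,0])),"tilt z",M[:,2],"F",o["contact_force"],"q",o["joints"],o["grip_width"])
print("tool shift",M.T@(t[:3]-p),"az",-(t[3]-np.degrees(np.arctan2(M[1,0],M[0,0]))))
E
python3 d.py 0.545 -0.1435 0.338 99
```

```text
1.4333 [0.2192 0.6384 0.465 ] xdir 98.74584829176789 tilt z [-0.0001  0.0001 -1.    ] F [ 1.4079  0.2029 -0.1997] q [-1.5128  0.4391  0.2589  1.4974 -0.1162  1.2202 -1.0848] 0.08542010075605336
tool shift [-0.8224  0.2032  0.1269] az -0.25415170823211497
```

arm_command(
  plan=[
    {"claw":0,"tx":-0.037,"ty":0.0092,"tz":0,"ax":0,"ay":0,"az":0},
    {"claw":0,"tx":-0.037,"ty":0.0092,"tz":0,"ax":0,"ay":0,"az":0},
    {"claw":0,"tx":-0.037,"ty":0.0092,"tz":0,"ax":0,"ay":0,"az":0},
    {"claw":0,"tx":-0.037,"ty":0.0092,"tz":0,"ax":0,"ay":0,"az":0},
    {"claw":0,"tx":-0.037,"ty":0.0092,"tz":0,"ax":0,"ay":0,"az":0},
    {"claw":0,"tx":-0.037,"ty":0.0092,"tz":0,"ax":0,"ay":0,"az":0},
    {"claw":0,"tx":-0.037,"ty":0.0092,"tz":0,"ax":0,"ay":0,"az":0},
    {"claw":0,"tx":-0.037,"ty":0.0092,"tz":0,"ax":0,"ay":0,"az":0},
    {"claw":0,"tx":-0.037,"ty":0.0092,"tz":0,"ax":0,"ay":0,"az":0},
    {"claw":0,"tx":-0.037,"ty":0.0092,"tz":0,"ax":0,"ay":0,"az":0},
  ],
)

```text
clock: 2.27
tcp_pos: [0.3686, 0.2856, 0.465]
orientation: [-2.039, -2.39, -0.001]
contact_force: [0.1, -1.4, 0.3]
grip_width: 0.0851
gripper_force: 0.0
```

arm_command(
  plan=[
    {"claw":0,"tx":-0.037,"ty":0.0092,"tz":0,"ax":0,"ay":0,"az":0},
    {"claw":0,"tx":-0.037,"ty":0.0092,"tz":0,"ax":0,"ay":0,"az":0},
    {"claw":0,"tx":-0.037,"ty":0.0092,"tz":0,"ax":0,"ay":0,"az":0},
    {"claw":0,"tx":-0.037,"ty":0.0092,"tz":0,"ax":0,"ay":0,"az":0},
    {"claw":0,"tx":-0.037,"ty":0.0092,"tz":0,"ax":0,"ay":0,"az":0},
    {"claw":0,"tx":-0.037,"ty":0.0092,"tz":0,"ax":0,"ay":0,"az":0},
    {"claw":0,"tx":-0.037,"ty":0.0092,"tz":0,"ax":0,"ay":0,"az":0},
    {"claw":0,"tx":-0.037,"ty":0.0092,"tz":0,"ax":0,"ay":0,"az":0},
    {"claw":0,"tx":-0.037,"ty":0.0092,"tz":0,"ax":0,"ay":0,"az":0},
    {"claw":0,"tx":0,"ty":0,"tz":0,"ax":0,"ay":0,"az":0},
  ],
)

```text
clock: 3.1
tcp_pos: [0.5035, -0.0357, 0.4657]
orientation: [2.048, 2.376, -0.0]
contact_force: [-1.0, -1.0, 0.3]
grip_width: 0.0854
gripper_force: 0.0
```

```bash
python3 d.py 0.545 -0.1435 0.338 99
```

```text
3.1 [ 0.5035 -0.0357  0.4657] xdir 98.48931539122026 tilt z [ 0.0031 -0.0031 -1.    ] F [-0.9608 -0.9519  0.258 ] q [-0.7393  0.1509  0.778   1.9186 -0.1145  1.1145  0.2315] 0.08537610799880622
tool shift [-0.1123  0.0248  0.1281] az -0.5106846087797408
```

arm_command(
  plan=[
    {"claw":0,"tx":-0.028,"ty":0.0062,"tz":0,"ax":0,"ay":0,"az":-0.1},
    {"claw":0,"tx":-0.028,"ty":0.0062,"tz":0,"ax":0,"ay":0,"az":-0.1},
    {"claw":0,"tx":-0.028,"ty":0.0062,"tz":0,"ax":0,"ay":0,"az":-0.1},
    {"claw":0,"tx":-0.028,"ty":0.0062,"tz":0,"ax":0,"ay":0,"az":-0.1},
    {"claw":0,"tx":0,"ty":0,"tz":0.015,"ax":0,"ay":0,"az":-0.1},
    {"claw":0,"tx":0,"ty":0,"tz":0.015,"ax":0,"ay":0,"az":0},
    {"claw":0,"tx":0,"ty":0,"tz":0.015,"ax":0,"ay":0,"az":0},
    {"claw":0,"tx":0,"ty":0,"tz":0.015,"ax":0,"ay":0,"az":0},
    {"claw":0,"tx":0,"ty":0,"tz":0.015,"ax":0,"ay":0,"az":0},
    {"claw":0,"tx":0,"ty":0,"tz":0,"ax":0,"ay":0,"az":0},
  ],
)

```text
clock: 3.93
tcp_pos: [0.5439, -0.1343, 0.3872]
orientation: [-2.026, -2.396, 0.004]
contact_force: [-0.3, 0.2, -0.9]
grip_width: 0.0855
gripper_force: 0.0
```

```bash
python3 d.py 0.545 -0.1435 0.338 99; python3 -c "
from h import *
f=snap('side','s1')[180:420,200:500]; cv2.imwrite('pics/s1c.png',cv2.resize(cv2.cvtColor(f,cv2.COLOR_RGB2BGR),(750,600)))"
```

```text
3.9333 [ 0.5439 -0.1343  0.3872] xdir 99.56201692952618 tilt z [-0.0044  0.0005 -1.    ] F [-0.3061  0.2158 -0.9142] q [-0.4645  0.3805  0.7645  1.8885 -0.3098  0.999   0.6026] 0.08547173522636113
tool shift [-0.0093 -0.0003  0.0492] az 0.5620169295261803
```

View pics/s1c.png

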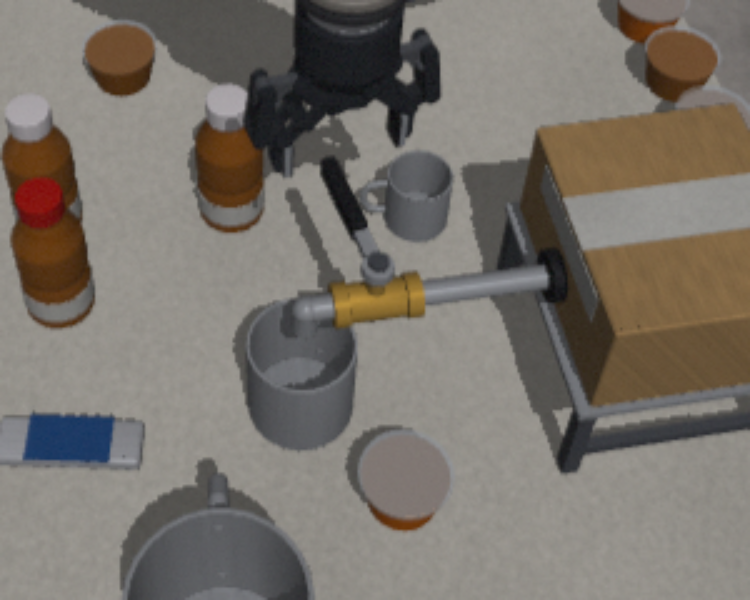

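The gripper straddles the lever (grip from (330,160) to (365,230) in the crop, fingers at (285,160) and (400,130)). Descending and closing gently.

arm_command(
  plan=[
    {"claw":0,"tx":-0.003,"ty":0,"tz":0.01,"ax":0,"ay":0,"az":0.2},
    {"claw":0,"tx":-0.003,"ty":0,"tz":0.01,"ax":0,"ay":0,"az":0.2},
    {"claw":0,"tx":-0.003,"ty":0,"tz":0.01,"ax":0,"ay":0,"az":0},
    {"claw":0,"tx":0,"ty":0,"tz":0.01,"ax":0,"ay":0,"az":0},
    {"claw":0,"tx":0,"ty":0,"tz":0.008,"ax":0,"ay":0,"az":0},
    {"claw":0.3,"tx":0,"ty":0,"tz":0,"ax":0,"ay":0,"az":0},
    {"claw":0.5,"tx":0,"ty":0,"tz":0,"ax":0,"ay":0,"az":0},
    {"claw":0.5,"tx":0,"ty":0,"tz":0,"ax":0,"ay":0,"az":0},
    {"claw":0.5,"tx":0,"ty":0,"tz":0,"ax":0,"ay":0,"az":0},
    {"claw":0.5,"tx":0,"ty":0,"tz":0,"ax":0,"ay":0,"az":0},
  ],
  squeeze=20,
)

```text
clock: 4.82
tcp_pos: [0.5464, -0.1438, 0.3422]
orientation: [2.037, 2.391, 0.001]
contact_force: [0.1, 0.2, 0.5]
grip_width: 0.043
gripper_force: 0.0
```

```bash
python3 d.py 0.545 -0.1435 0.338 99
```

```text
4.8167 [ 0.5464 -0.1438  0.3422] xdir 99.15317668443026 tilt z [ 0.0009  0.     -1.    ] F [0.1247 0.1567 0.518 ] q [-0.4095  0.4461  0.7277  1.9205 -0.3719  0.9117  0.6614] 0.043002224213707016
tool shift [ 0.0006 -0.0013  0.0042] az 0.15317668443026378
```

arm_command(
  plan=[
    {"claw":0.5,"tx":0,"ty":-0.001,"tz":0.003,"ax":0,"ay":0,"az":0},
    {"claw":0.7,"tx":0,"ty":0,"tz":0,"ax":0,"ay":0,"az":0},
    {"claw":0.8,"tx":0,"ty":0,"tz":0,"ax":0,"ay":0,"az":0},
    {"claw":0.9,"tx":0,"ty":0,"tz":0,"ax":0,"ay":0,"az":0},
    {"claw":1,"tx":0,"ty":0,"tz":0,"ax":0,"ay":0,"az":0},
    {"claw":1,"tx":0,"ty":0,"tz":0,"ax":0,"ay":0,"az":0},
    {"claw":1,"tx":0,"ty":0,"tz":0,"ax":0,"ay":0,"az":0},
    {"claw":1,"tx":0,"ty":0,"tz":0,"ax":0,"ay":0,"az":0},
    {"claw":1,"tx":0,"ty":0,"tz":0,"ax":0,"ay":0,"az":0},
    {"claw":1,"tx":0,"ty":0,"tz":0,"ax":0,"ay":0,"az":0},
  ],
  squeeze=30,
)

```text
clock: 5.65
tcp_pos: [0.5454, -0.1439, 0.3388]
orientation: [2.037, 2.392, 0.0]
contact_force: [1.1, 0.4, -0.3]
grip_width: 0.0135
gripper_force: 32.3
```

```bash
python3 d.py 0.5567 -0.2145 0.338 134.4; python3 - <<'E'
from h import *
# per-row tool shift for rotating about stem, 10 rows
o=r.get_obs();M=Rm(o["orientation"]);p=o["tcp_pos"];s=np.array([.5567,-.2145,p[2]])
d=p-s;print("lever dir",np.degrees(np.arctan2(d[1],d[0])),np.linalg.norm(d))
th=np.radians(3.5);D=R.from_euler('z',th).as_matrix()@d-d;print(M.T@D)
E
```

```text
5.65 [ 0.5454 -0.1439  0.3388] xdir 99.1619596057243 tilt z [ 0.0004  0.0001 -1.    ] F [ 1.1223  0.4174 -0.3254] q [-0.4072  0.4492  0.725   1.9253 -0.3751  0.9049  0.6648] 0.013500753957674168
tool shift [-0.0715 -0.0001  0.0008] az -35.2380403942757
lever dir 99.06334937016507 0.0715306348003691
[-1.25903206e-04 -4.36706355e-03 -1.84167186e-06]
```

arm_command(
  plan=[
    {"claw":1,"tx":-0.0001,"ty":-0.0044,"tz":0,"ax":0,"ay":0,"az":-3.5},
    {"claw":1,"tx":-0.0001,"ty":-0.0044,"tz":0,"ax":0,"ay":0,"az":-3.5},
    {"claw":1,"tx":-0.0001,"ty":-0.0044,"tz":0,"ax":0,"ay":0,"az":-3.5},
    {"claw":1,"tx":-0.0001,"ty":-0.0044,"tz":0,"ax":0,"ay":0,"az":-3.5},
    {"claw":1,"tx":-0.0001,"ty":-0.0044,"tz":0,"ax":0,"ay":0,"az":-3.5},
    {"claw":1,"tx":-0.0001,"ty":-0.0044,"tz":0,"ax":0,"ay":0,"az":-3.5},
    {"claw":1,"tx":-0.0001,"ty":-0.0044,"tz":0,"ax":0,"ay":0,"az":-3.5},
    {"claw":1,"tx":-0.0001,"ty":-0.0044,"tz":0,"ax":0,"ay":0,"az":-3.5},
    {"claw":1,"tx":-0.0001,"ty":-0.0044,"tz":0,"ax":0,"ay":0,"az":-3.5},
    {"claw":1,"tx":-0.0001,"ty":-0.0044,"tz":0,"ax":0,"ay":0,"az":-3.5},
  ],
)

```text
clock: 6.48
tcp_pos: [0.5068, -0.1633, 0.3388]
orientation: [1.219, 2.893, 0.0]
contact_force: [5.6, -1.0, -5.2]
grip_width: 0.0133
gripper_force: 31.6
```

arm_command(
  plan=[
    {"claw":1,"tx":0,"ty":0,"tz":0,"ax":0,"ay":0,"az":0},
    {"claw":1,"tx":0,"ty":0,"tz":0,"ax":0,"ay":0,"az":0},
    {"claw":1,"tx":0,"ty":0,"tz":0,"ax":0,"ay":0,"az":0},
    {"claw":1,"tx":0,"ty":0,"tz":0,"ax":0,"ay":0,"az":0},
    {"claw":1,"tx":0,"ty":0,"tz":0,"ax":0,"ay":0,"az":0},
    {"claw":1,"tx":0,"ty":0,"tz":0,"ax":0,"ay":0,"az":0},
    {"claw":1,"tx":0,"ty":0,"tz":0,"ax":0,"ay":0,"az":0},
    {"claw":1,"tx":0,"ty":0,"tz":0,"ax":0,"ay":0,"az":0},
    {"claw":1,"tx":0,"ty":0,"tz":0,"ax":0,"ay":0,"az":0},
    {"claw":1,"tx":0,"ty":0,"tz":0,"ax":0,"ay":0,"az":0},
  ],
)

```text
clock: 7.32
tcp_pos: [0.5068, -0.1633, 0.3388]
orientation: [1.223, 2.892, -0.001]
contact_force: [4.9, -1.0, -4.6]
grip_width: 0.0135
gripper_force: 32.1
```

```bash
python3 d.py 0.5053 -0.1621 0.338 134.4;  python3 - <<'E'
from h import *
o=r.get_obs();d=o["tcp_pos"]-np.array([.5567,-.2145,0]);print("lever dir",np.degrees(np.arctan2(d[1],d[0])),np.linalg.norm(d[:2]))
E
```

```text
7.3167 [ 0.5068 -0.1633  0.3388] xdir 134.1353790307567 tilt z [ 0.0014 -0.001  -1.    ] F [ 4.9198 -0.9791 -4.6349] q [-0.2796  0.3617  0.5897  1.9922 -0.2619  0.8603  1.2226] 0.013502830671322892
tool shift [ 0.0019 -0.0003  0.0008] az -0.26462096924331036
lever dir 134.23310453291523 0.07146373601935427
```

arm_command(
  plan=[
    {"claw":0.8,"tx":0,"ty":0,"tz":0,"ax":0,"ay":0,"az":0},
    {"claw":0.6,"tx":0,"ty":0,"tz":0,"ax":0,"ay":0,"az":0},
    {"claw":0.5,"tx":0,"ty":0,"tz":0,"ax":0,"ay":0,"az":0},
    {"claw":0.5,"tx":0,"ty":0,"tz":0,"ax":0,"ay":0,"az":0},
    {"claw":0.5,"tx":0,"ty":0,"tz":0,"ax":0,"ay":0,"az":0},
    {"claw":0.5,"tx":0,"ty":0,"tz":-0.01,"ax":0,"ay":0,"az":0},
    {"claw":0.5,"tx":0,"ty":0,"tz":-0.02,"ax":0,"ay":0,"az":0},
    {"claw":0.5,"tx":0,"ty":0,"tz":-0.03,"ax":0,"ay":0,"az":0},
    {"claw":0.5,"tx":0,"ty":0,"tz":-0.03,"ax":0,"ay":0,"az":0},
    {"claw":0.5,"tx":0,"ty":0,"tz":-0.03,"ax":0,"ay":0,"az":0},
  ],
)

```text
clock: 8.15
tcp_pos: [0.5059, -0.1634, 0.4607]
orientation: [-1.225, -2.893, 0.0]
contact_force: [0.9, 0.1, -0.9]
grip_width: 0.0425
gripper_force: 0.0
```

arm_command(
  plan=[
    {"claw":0.5,"tx":0.025,"ty":0.025,"tz":0,"ax":0,"ay":0,"az":0},
    {"claw":0.5,"tx":0.025,"ty":0.025,"tz":0,"ax":0,"ay":0,"az":0},
    {"claw":0.5,"tx":0.025,"ty":0.025,"tz":0,"ax":0,"ay":0,"az":0},
    {"claw":0.5,"tx":0.025,"ty":0.025,"tz":0,"ax":0,"ay":0,"az":0},
    {"claw":0.5,"tx":0.025,"ty":0.025,"tz":0,"ax":0,"ay":0,"az":0},
    {"claw":0.5,"tx":0.025,"ty":0.025,"tz":0,"ax":0,"ay":0,"az":0},
    {"claw":0.5,"tx":0.025,"ty":0.025,"tz":0,"ax":0,"ay":0,"az":0},
    {"claw":0.5,"tx":0,"ty":0,"tz":0,"ax":0,"ay":0,"az":0},
    {"claw":0.5,"tx":0,"ty":0,"tz":0,"ax":0,"ay":0,"az":0},
    {"claw":0.5,"tx":0,"ty":0,"tz":0,"ax":0,"ay":0,"az":0},
  ],
)

```text
clock: 8.98
tcp_pos: [0.51, 0.0837, 0.4592]
orientation: [1.224, 2.893, -0.0]
contact_force: [-0.1, -1.0, -0.0]
grip_width: 0.0424
gripper_force: 0.0
```

```bash
python3 -c "
from h import *
f=snap('top','t2')[160:280,345:465]; cv2.imwrite('pics/t2c.png',cv2.resize(cv2.cvtColor(f,cv2.COLOR_RGB2BGR),(600,600),interpolation=cv2.INTER_CUBIC))
f=snap('side','s2')[180:420,200:500]; cv2.imwrite('pics/s2c.png',cv2.resize(cv2.cvtColor(f,cv2.COLOR_RGB2BGR),(750,600)))"
```

```text
(no output)
```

View pics/t2c.png

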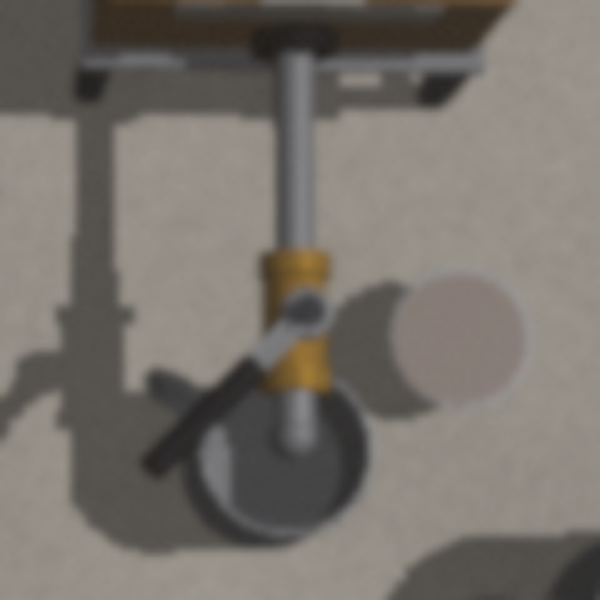

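View pics/s2c.png

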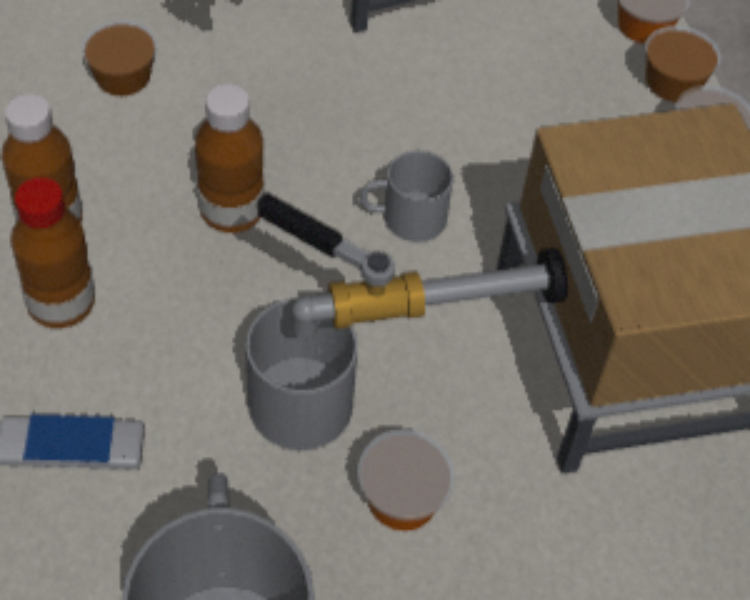

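The lever now runs in the top crop from the stem (305,312) to the tip (152,467), about 45° to the pipe. The jug is unmoved and the gripper is clear of everything.

```bash
python3 -c "
from h import *
T=lambda u,v,z:ray('top',345+(u+.5)/5-.5,160+(v+.5)/5-.5,z)
d=T(152,467,.193)-T(255,365,.193);print(np.degrees(np.arctan2(d[1],d[0]))-89.4)
print(r.hand_in())"
```

```text
45.25846770797986
the job is handed in; nothing more can be done
None
```

I turned the jug-side valve to half open (about 45° measured in the top picture) and let go of the lever; the jug shows no movement in the pictures, the arm never came near the other dispenser's lever, and the job was handed in at about 9 s.

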